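# Test the turntable's stop button and re-arm it

## Robot

A 6-joint arm with a two-finger parallel gripper is mounted at the origin on a cart in front of the work surface, level with it; the furniture and walls round the work are solid. World frame = base frame: x ahead of the robot, y to its left, z up, the work surface at z = 0. Lengths are in m, angles in rad, forces in N, time in s.
With the tool pointing down it reaches from about 0.35 to 0.975 m from the base axis. Payload 4.9 kg.
Tool frame: the origin (TCP) lies at the very end of the fingers, on their centre line; the grasp point (between the pads) lies 19 mm behind it; z points along the fingers, y is the line along which they close (so a half turn about z gives the same grasp; the last joint's range is limited). The gripper opens to 85 mm and grips with 20 to 120 N. Pads are 22 mm wide; open, the fingers measure 114 mm over their backs; the gripper's body (76 mm by 85 mm) begins 54 mm behind the grasp point. The pads swing forward as they close: fully open they stand 13 mm farther back than shut.
Start: joints at [1.188, 0.053, 1.613, -0, 1.476, -0.119], TCP at [0.163, 0.603, 0.231] pointing down, gripper open.
Joint ranges: [-3.01, 3.01], [-1.01, 2.22], [0.06, 2.58], [-1.02, 4.17], [0.09, 2.62], [-3.14, 3.14]. Speed limits (rad/s): [2.57, 2.57, 3.14, 3.14, 3.14, 3.14].

## Interface

Orientations are given as a rotation vector (axis times angle).
In Python, from station import ctrl gives the robot as it stands.
- The arm moves only by the tool jog_arm, never from a script. Its argument "plan" is a list of rows, each a list of 7 numbers: the shift along the tool's x, y, z in units of 0.02 m (1.0 is 0.02 m), then the turn, a rotation vector about the tool's x, y, z in units of 45 degrees (1.0 is 45 degrees), then the opening, from -1 (shut) to 1 (fully open). A call has 1 to 8 rows; each row shifts and turns the commanded pose from where the row before left it, along the tool's axes as they then stand; what a row does not reach is not made up. A row lasts 1/10 s, in which the tool goes at most 50 mm and 8.59 degrees, less where a joint would pass 70% of its speed; a pose out of reach is approached as far as the arm can. A call with a number of a shift or a turn outside -1 to 1 is refused whole. A call with a gripper value outside its range is refused whole. The fingers move at their own pace and stop on an object; "grip_force" is the grip in N (left out, the last holds). Time passes only in rows, so rows that do not move let the fingers close. It gives the time, the measured TCP pose, the force, the opening and the grip force at its end, in the units of the state.
- ctrl.get_obs(): the state, without advancing time (a new reading comes with each control period).
- ctrl.get_image(name): name is "side" or "top" or "wrist"; returns (picture, depth): 480x640x3 uint8, red, green, blue; 480x640 float32, m along the optical axis (not along the pixel's ray), 0 where there is no reading.
- ctrl.camera_info(name): a dict with "camera_matrix" (3x3 intrinsics, pixels), "k1" (the pictures are not rectified: a ray, as slopes to the right and down, at radius r is drawn at 1 + k1 r^2 times it, then the intrinsics apply), "rvec" (rotation vector, rad) and "tvec" (3), from world to camera coordinates, as OpenCV has them; the wrist camera has in their place "T_tool_cam" (4x4, takes a point from camera to tool coordinates, whose origin is the TCP and whose axes are the flange's). Camera axes: x right, y down, z forward; pixel columns grow to the right and rows downward; lengths in m; the calibration is good to about 2 mm. A picture is of the moment at which its call begins: read the wrist's pose just before it. camera_info takes no time and is no camera call.
- ctrl.finish_job(): hands the job in; it is judged then, once.
The state is a dict: "t": time; "q": joint angles; "dq": joint speeds; "effort": joint torques, N m; "tool_pos": TCP position; "tool_rot": TCP orientation; "contact_force": force on the tool from outside, world axes, zero at the start; "wrist_torque": the same for the moment, N m; "opening": finger opening in m; "grip_force": force on a finger pad.
Only numpy, scipy, OpenCV 4.12 (cv2) and the standard library are available. Lean on these libraries where they do the work, as an engineer would, in place of code of your own. Each camera call takes 0.05 s, during which the arm holds its last target. There are 200 camera calls.

## Task

Test the emergency stop of the turntable: press its red mushroom head all the way in so that it latches, then, with a fingertip pushing sideways on one of its wings, turn it clockwise (seen from above) as far as it goes, so that it comes back up. Then let go of it and push the green start button fully in and release it; do not press start while the stop is in. Only touch and push, never take the head or the button between the fingers, and leave the paint bottle, tape roll and sanding block where they stand.

Things in the scene. Friction and masses are not known exactly. Their poses are not given: they have to be found in the camera images.
- stop_station: grey box with yellow top, 84 x 84 x 55 mm, screwed to the bench; origin at the centre of its underside, z up. On top a black round plate 80 mm across with white arrows showing the turning sense, and a steel collar 42 mm across, 10 mm high, under the red head. With the head in, 12 mm stay free between the wings and the box top.
- stop_top (a point): top centre of the red mushroom head, 100 mm above the bench when out, 92 mm when in; moves and turns with it: z up along the turning axis, x along the wings. Round dome 56 mm across, 26 mm high. Two straight red wings on opposite sides, on one line through the axis: 104 mm long together, 10 mm thick, 15 mm high, upper edge 10 mm below the dome's top.
- stop_wing_a (a point): centre of the one wing's outer half: 42 mm from the turning axis, at mid height and mid thickness of the wing (17.5 mm below the dome's top); moves with the head. Site axes as stop_top, so the wing's broad sides face its +y and -y.
- stop_wing_b (a point): the same point on the opposite wing, 42 mm from the axis on the other side
- stop_press (a joint): how far the red head is pushed in, m: 0 out, 0.008 fully in. It moves against about 3 N of friction and stays where it is left (the latch); turning the head clockwise lifts it back out through a cam, in proportion to the angle, fully out at the end of the turn.
- stop_turn (a joint): turning angle of the red head, rad: 0 at rest, grows clockwise seen from above to a firm stop at 0.785 (45 degrees). A weak spring turns it back to 0 when let go; about 0.1 N m turns it (2 to 3 N on a wing at 42 mm).
- start_top (a point): centre of the top of the green start button, z up: a flat round button 32 mm across, top 67 mm above the bench, standing 10 mm proud of a steel ring 48 mm across, in a grey box 72 x 72 x 45 mm screwed to the bench
- start_button (a joint): travel of the green button, m: 0 out, 0.006 fully in; springs back when let go; fully in takes 5 N
- paint_bottle: loose green paint bottle with black cap, upright, 36 mm across, 101 mm high, 75 g; origin at the centre of its underside
- tape_ring: loose blue tape roll lying flat, 100 mm across, 24 mm high; origin at the centre of its underside
- sanding_pad: loose tan sanding block lying flat, 62 x 96 x 28 mm; origin at the centre of its underside, y along its length
Things that resemble listed ones, but are neither listed nor needed, are in the scene too. Leave any turquoise look-alike of the part that bears start_top alone.

How it is judged:
By the outcome, as a careful person would: the job done as asked, in the order asked, and still so for the second after the job is handed in, with the robot touching nothing.
It also fails if it takes over 62 s, if anything falls off the work surface, if the arm or the gripper's body presses on something with over 40 N, if the wrist force passes 120 N, or if a joint passes its speed limit or range.

## Working session

There is one attempt and no reset: what is moved stays moved. The work goes in short steps, Python scripts to look and compute and a tool call to move; the robot and the scene stay as the last step left them, time stands still between calls to the robot, and variables do not carry over. Pictures are saved under pics/ and viewed, at most 10 in all, crops included, and the job is handed in when it is done.

Besides the shell and the picture viewer there is one more tool, called after "Request:" in YAML: its name, and indented under it one key for each argument. jog_arm: Moves the arm, as the interface text tells. Shifts and turns lie within -1 to 1; 1 stands for 0.02 m of shift or 45 degrees of turn. Its arguments: {"type":"object","properties":{"plan":{"type":"array"},"grip_force":{"type":"number"}},"required":["plan"]}

```bash
mkdir -p pics; ls
cat > h.py <<'E'
import numpy as np, cv2
from station import ctrl
from scipy.spatial.transform import Rotation as R
def cam(name,obs=None):
    c=ctrl.camera_info(name); K=np.array(c["camera_matrix"])
    if name=="wrist":
        T=np.array(c["T_tool_cam"]); Rt=R.from_rotvec(obs["tool_rot"]).as_matrix()
        M=Rt@T[:3,:3]; o=Rt@T[:3,3]+np.array(obs["tool_pos"])
    else:
        Rm=R.from_rotvec(np.ravel(c["rvec"])).as_matrix(); M=Rm.T; o=-Rm.T@np.ravel(c["tvec"])
    return K,c["k1"],M,o
def ray(cm,uv):
    K,k1,M,o=cm
    uv=np.asarray(uv,float).reshape(-1,1,2)
    p=cv2.undistortPoints(uv,K,np.array([k1,0,0,0,0.]),None,None).reshape(-1,2)
    return np.c_[p,np.ones(len(p))]@M.T
def onplane(cm,uv,z):
    d=ray(cm,uv); o=cm[3]
    return o+d*((z-o[2])/d[:,2])[:,None]
def bydepth(cm,uv,dep):
    return cm[3]+ray(cm,uv)*np.asarray(dep)[:,None]
E
python3 - <<'E'
from h import *
o=ctrl.get_obs();print(o)
for n in("top","side"):
    p,d=ctrl.get_image(n);cv2.imwrite(f"pics/{n}1.png",p[:,:,::-1]);np.save(n+"1d.npy",d)
    print(n,cam(n)[3],(d>0).mean())
print(ctrl.camera_info("wrist"))
E
```

```text
pics
{'t': 0.0, 'q': array([ 1.18799955e+00,  5.33773866e-02,  1.61430960e+00,  8.91659424e-06,
        1.47601228e+00, -1.19009564e-01]), 'dq': array([ 0.0001618 , -0.00097159,  0.00192622, -0.00016813,  0.00039427,
        0.00044734]), 'effort': array([ 5.70767170e-04, -3.93689740e+01, -3.70172453e+01, -7.98731116e-05,
        7.26113882e-03, -1.41425568e-05]), 'tool_pos': array([0.16272646, 0.60278869, 0.23004099]), 'tool_rot': array([-0.41308688, -3.11377799,  0.00320144]), 'contact_force': array([ 0.41493861,  0.90756327, -0.47523827]), 'wrist_torque': array([-0.04420249, -0.01146193, -0.01566391]), 'grip_force': 0.0, 'opening': 0.08529785503326619}
top [ 0.42178765 -0.02849943  1.13955029] 0.9958528645833333
side [0.29364774 0.92134009 0.48889542] 0.9959537760416667
{'camera_matrix': array([[347.62122046,   0.        , 319.56989237],
       [  0.        , 347.62122046, 232.45397517],
       [  0.        ,   0.        ,   1.        ]]), 'k1': -0.045628632580266365, 'T_tool_cam': array([[-7.54497459e-04, -9.47485560e-01, -3.19797661e-01,
         8.29013785e-02],
       [ 9.99999419e-01, -4.68710225e-04, -9.70616388e-04,
         6.95472771e-04],
       [ 7.69752578e-04, -3.19798208e-01,  9.47485363e-01,
        -1.42396640e-01],
       [ 0.00000000e+00,  0.00000000e+00,  0.00000000e+00,
         1.00000000e+00]])}
```

View pics/top1.png

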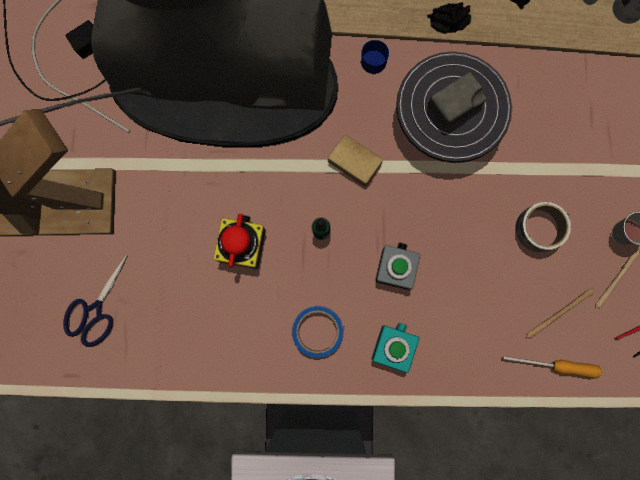

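View pics/side1.png

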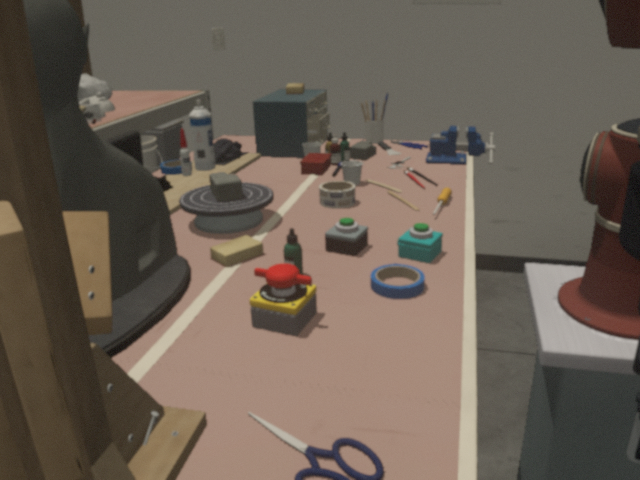

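The top view shows the stop's red head at about (237,240) with wings running roughly up and down. The grey start box is at (399,267), its turquoise look-alike at (397,350), the bottle at (321,229), the tape at (318,332) and the sanding block at (355,160). The side view agrees.

```bash
cat > m.py <<'E'
from h import *
def red(p):
    h=cv2.cvtColor(p,cv2.COLOR_RGB2HSV)
    return (((h[...,0]<6)|(h[...,0]>174))&(h[...,1]>190)&(h[...,2]>90)).astype(np.uint8)
E
python3 - <<'E'
from m import *
p=cv2.imread("pics/top1.png")[:,:,::-1].copy();d=np.load("top1d.npy");c=cam("top")
h=cv2.cvtColor(p,cv2.COLOR_RGB2HSV)
m=red(p);m[:,:200]=0;m[:,280:]=0;m[:200]=0;m[290:]=0
v,u=np.nonzero(m);uv=np.c_[u,v];P=bydepth(c,uv,d[v,u])
print(len(u),P[:,2].min(),P[:,2].max())
dome=P[P[:,2]>.093];print("dome top",np.median(dome,0),len(dome))
w=onplane(c,uv,.09)
er=cv2.morphologyEx(m,cv2.MORPH_OPEN,cv2.getStructuringElement(2,(15,15)))
ct=max(cv2.findContours(er,0,2)[0],key=cv2.contourArea);(cc,r)=cv2.minEnclosingCircle(ct);print("dome px",cc,r,onplane(c,[cc],.085))
wm=m&(1-cv2.dilate(er,np.ones((3,3))))
n,l,s,ce=cv2.connectedComponentsWithStats(wm)
for i in range(1,n):
  if s[i,4]>8:
    vv,uu=np.nonzero(l==i);print("wing",s[i],onplane(c,np.c_[uu,vv],.09)[[0,-1]],onplane(c,[ce[i]],.09))
# green
g=((h[...,0]>50)&(h[...,0]<80)&(h[...,1]>120)&(h[...,2]>60)).astype(np.uint8)
n,l,s,ce=cv2.connectedComponentsWithStats(g)
for i in range(1,n):
  if s[i,4]>60: print("green",s[i],ce[i],onplane(c,[ce[i]],.067))
y=((h[...,0]>22)&(h[...,0]<34)&(h[...,1]>180)&(h[...,2]>120)).astype(np.uint8)
y[:,:200]=0;y[:,280:]=0
v,u=np.nonzero(y[:300]);rc=cv2.minAreaRect(onplane(c,np.c_[u,v],.055)[:,:2].astype(np.float32));print("box",rc)
for n,px,z in(("bottle",(321,226),.1),("tape",(318,332),.024),("pad",(355,160),.028)):print(n,onplane(c,[px],z))
# side
p=cv2.imread("pics/side1.png")[:,:,::-1].copy();c=cam("side");m=red(p);m[:,:245]=0;m[:,320:]=0;m[:255]=0;m[300:]=0
ds=np.load("side1d.npy");v,u=np.nonzero(m);P=bydepth(c,np.c_[u,v],ds[v,u]);print("side",P.min(0),P.max(0),np.median(P,0))
big=cv2.resize(p[250:335,235:335],None,fx=4,fy=4,interpolation=2)
t=cv2.imread("pics/top1.png")[205:280,200:275];t=cv2.resize(t,(340,340),interpolation=2)
cv2.imwrite("pics/crop1.png",np.hstack([t,big[:,:,::-1]]))
E
```

```text
739 -0.004033457098352011 0.10426269812406264
dome top [0.56062786 0.15007365 0.09774759] 539
dome px (234.78346252441406, 239.12203979492188) 14.17444896697998 [[0.56247276 0.15223668 0.085     ]]
wing [236 214   7  11  48] [[0.60986848 0.14509539 0.09      ]
 [0.59072998 0.14251908 0.09      ]] [[0.60028017 0.14435892 0.09      ]]
wing [228 254   7  13  57] [[0.53354389 0.15939714 0.09      ]
 [0.51101508 0.15669744 0.09      ]] [[0.52207429 0.15745885 0.09      ]]
green [392 258  16  16 189] [399.53439153 265.75132275] [[ 0.51798407 -0.16042009  0.067     ]]
green [390 342  16  16 203] [397.16748768 349.45320197] [[ 0.36111746 -0.15578626  0.067     ]]
box ((0.5614783763885498, 0.15110504627227783), (0.08210605382919312, 0.08234166353940964), 80.59413146972656)
bottle [[ 0.58724275 -0.01060012  0.1       ]]
tape [[ 0.38996664 -0.00663106  0.024     ]]
pad [[ 0.73478169 -0.07609662  0.028     ]]
side [0.51355689 0.14338706 0.08632507] [0.59480867 0.17740623 0.10034355] [0.55495379 0.16163733 0.09714576]
```

View pics/crop1.png

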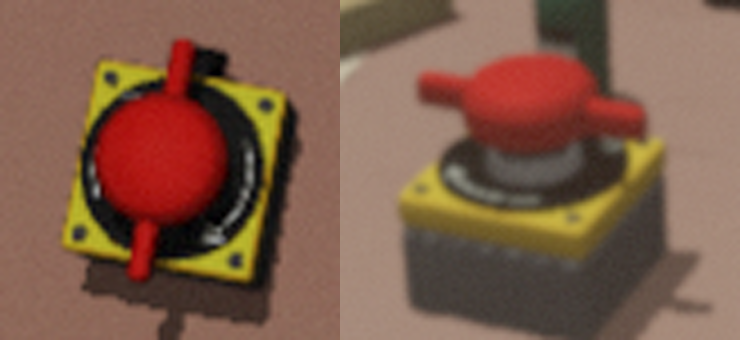

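Request:
jog_arm:
  plan:
    - [-0.5,-1,0,0,0,-0.12,-1]
    - [-0.95,-1,0,0,0,0,-1]
    - [-0.95,-1,0,0,0,0,-1]
    - [-0.95,-1,0,0,0,0,-1]
    - [-0.95,-1,0,0,0,0,-1]
    - [-0.95,-1,0,0,0,0,-1]
    - [-0.95,-1,0,0,0,0,-1]
    - [-0.95,-1,0,0,0,0,-1]
  grip_force: 20

```text
t: 0.9
tool_pos: [0.2752, 0.4198, 0.2308]
tool_rot: [-0.266, -3.13, 0.001]
contact_force: [0.4, 0.3, 0.8]
opening: 0.0001
grip_force: 0.0
```

Request:
jog_arm:
  plan:
    - [-0.95,-1,0,0,0,0,-1]
    - [-0.95,-1,0,0,0,0,-1]
    - [-0.95,-1,0,0,0,0,-1]
    - [-0.95,-1,0,0,0,0,-1]
    - [-0.95,-1,0,0,0,0,-1]
    - [-0.95,-1,0,0,0,0,-1]
    - [-0.95,-1,0,0,0,0,-1]
    - [0,0,0,0,0,0,-1]

```text
t: 1.7
tool_pos: [0.3833, 0.2585, 0.2308]
tool_rot: [-0.272, -3.13, 0.002]
contact_force: [-0.1, 1.0, -0.1]
opening: 0.0001
grip_force: 0.0
```

Request:
jog_arm:
  plan:
    - [-1,-0.55,0,0,0,0,-1]
    - [-1,-0.55,0,0,0,0,-1]
    - [-1,-0.55,0,0,0,0,-1]
    - [-1,-0.55,0,0,0,0,-1]
    - [-1,-0.55,0,0,0,0,-1]
    - [-1,-0.5,0,0,0,0,-1]
    - [-0.7,-0.5,0,0,0,0,-1]
    - [0,0,0,0,0,0,-1]

```text
t: 2.5
tool_pos: [0.5024, 0.1633, 0.2309]
tool_rot: [-0.268, -3.129, 0.0]
contact_force: [0.3, 0.4, 0.4]
opening: 0.0001
grip_force: 0.0
```

Run:
```python
from m import *
o=ctrl.get_obs();p,d=ctrl.get_image("wrist");cv2.imwrite("pics/w1.png",p[:,:,::-1]);c=cam("wrist",o)
print(o["t"],o["tool_pos"])
m=red(p);n,l,s,ce=cv2.connectedComponentsWithStats(m);i=1+s[1:,4].argmax();m=(l==i).astype(np.uint8);print(s[i])
r=int(s[i,2:4].min()*.2)*2+1
v,u=np.nonzero(m);P=bydepth(c,np.c_[u,v],d[v,u]);print("z",np.percentile(P[:,2],[5,50,95,99.5]))
s_=P[P[:,2]>.098];print("top",s_.mean(0) if len(s_) else 0)
er=cv2.morphologyEx(m,cv2.MORPH_OPEN,cv2.getStructuringElement(2,(r,r)))
w=m&(1-cv2.dilate(er,np.ones((7,7))))
n,l,s,ce=cv2.connectedComponentsWithStats(w)
for k in range(1,n):
  if s[k,4]>150:
    vv,uu=np.nonzero(l==k);q=bydepth(c,np.c_[uu,vv],d[vv,uu]);q=q[(q[:,2]>.086)&(q[:,2]<.094)]
    print("wing",s[k],len(q),q.mean(0),q.min(0),q.max(0))
    print("  plane",onplane(c,[ce[k]],.09))
```

```text
2.5 [0.50238663 0.16332249 0.23089212]
[ 288  224   61   72 2272]
z [0.08584455 0.0949242  0.09936559 0.10075577]
top [0.55159163 0.15253318 0.10399396]
wing [312 224  12  22 228] 200 [0.51831413 0.15889354 0.08886619] [0.50981198 0.15315527 0.0860564 ] [0.52748902 0.1639606  0.09111311]
  plane [[0.51703569 0.15911    0.09      ]]
```

View pics/w1.png

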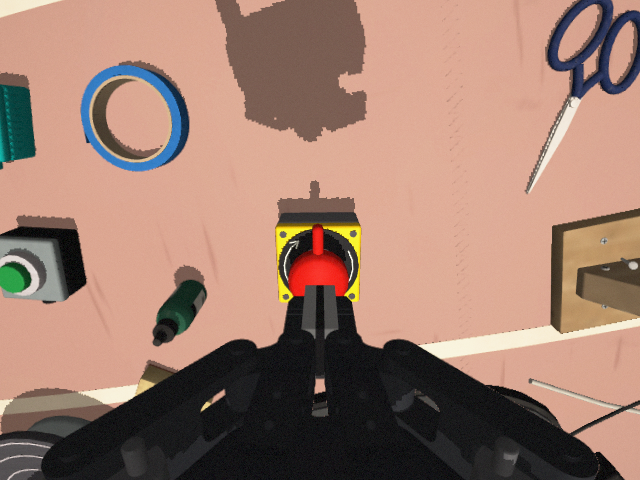

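The wrist view shows the stop box at (318,260) with its near wing at (317,238), just ahead of the closed fingertips. The axis comes out at about (0.561, 0.1515) and the wings at -9.5°.

Request:
jog_arm:
  plan:
    - [-1,-0.04,0.5,0,0,0,-1]
    - [-1,-0.04,1,0,0,0,-1]
    - [-1,0,1,0,0,0,-1]
    - [0,0,1,0,0,0,-1]
    - [0,0,1,0,0,0,-1]
    - [0,0,1,0,0,0,-1]
    - [0,0,0.7,0,0,0,-1]
    - [0,0,0,0,0,0,-1]

```text
t: 3.35
tool_pos: [0.5584, 0.1528, 0.1046]
tool_rot: [-0.264, -3.125, 0.001]
contact_force: [0.1, 0.0, 0.3]
opening: -0.0001
grip_force: 0.0
```

Request:
jog_arm:
  plan:
    - [0,0,0.15,0,0,0,-1]
    - [0,0,0.15,0,0,0,-1]
    - [0,0,0.1,0,0,0,-1]
    - [0,0,0.1,0,0,0,-1]
    - [0,0,0,0,0,0,-1]

```text
t: 3.85
tool_pos: [0.5612, 0.1525, 0.0979]
tool_rot: [0.266, 3.129, 0.001]
contact_force: [0.2, -0.2, 0.5]
opening: -0.0001
grip_force: 0.5
```

Request:
jog_arm:
  plan:
    - [0,0,0.1,0,0,0,-1]
    - [0,0,0.1,0,0,0,-1]
    - [0,0,0.1,0,0,0,-1]
    - [0,0,0,0,0,0,-1]

```text
t: 4.25
tool_pos: [0.5612, 0.1524, 0.0918]
tool_rot: [0.266, 3.129, 0.001]
contact_force: [0.8, 1.4, 3.2]
opening: -0.0002
grip_force: 1.9
```

Request:
jog_arm:
  plan:
    - [0,0,0.05,0,0,0,-1]
    - [0,0,0,0,0,0,-1]

```text
t: 4.45
tool_pos: [0.5613, 0.1525, 0.0917]
tool_rot: [0.266, 3.129, 0.0]
contact_force: [-0.6, 0.0, 8.1]
opening: -0.0003
grip_force: 4.0
```

Request:
jog_arm:
  plan:
    - [0,0,0.05,0,0,0,-1]
    - [0,0,0.05,0,0,0,-1]
    - [0,0,0,0,0,0,-1]

```text
t: 4.75
tool_pos: [0.5616, 0.1525, 0.0916]
tool_rot: [0.266, 3.129, 0.0]
contact_force: [-6.3, -1.0, 16.7]
opening: -0.0003
grip_force: 8.1
```

Request:
jog_arm:
  plan:
    - [0,0,-1,0,0,0,-1]
    - [0,0,-1,0,0,0,-1]
    - [0.8,-0.5,0,0,0,0,-1]
    - [0.8,-0.5,0,0,0,0,-1]
    - [0.6,-0.15,0,0,0,0,-1]
    - [0,0,0,0,0,0,-1]

```text
t: 5.35
tool_pos: [0.5117, 0.137, 0.1272]
tool_rot: [-0.266, -3.128, 0.001]
contact_force: [-0.7, -0.4, -0.5]
opening: 0.0003
grip_force: 0.0
```

Run:
```python
from m import *
o=ctrl.get_obs();print(o["t"],o["tool_pos"],o["tool_rot"])
for n in("top","side","wrist"):
    p,d=ctrl.get_image(n);cv2.imwrite(f"pics/{n}2.png",p[:,:,::-1]);np.save(n+"2d.npy",d)
    if n=="side":sd=p[230:335,205:345]
    if n=="wrist":w=p[200:480,120:520]
cv2.imwrite("pics/c2.png",np.hstack([cv2.resize(sd,None,fx=2.6667,fy=2.6667)[:280],w])[:,:,::-1])
```

```text
5.35 [0.51165272 0.1369846  0.12724506] [-2.65951721e-01 -3.12830977e+00  5.78557308e-04]
```

View pics/c2.png

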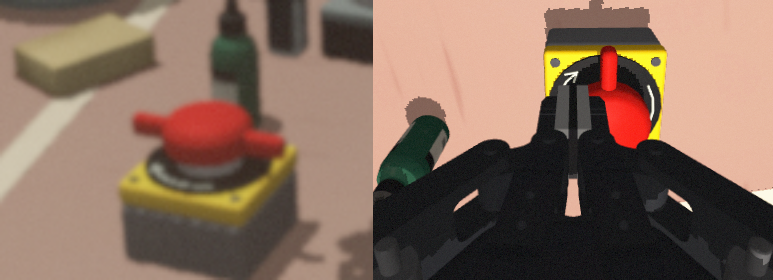

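The left crop shows the head in, sitting low on its collar. The right crop shows the closed fingers beside the near wing at (608,68), with the printed arrow agreeing that clockwise is towards the wing. I'll go down beside it.

Request:
jog_arm:
  plan:
    - [0,0,1,0,0,0,-1]
    - [0,0,1,0,0,0,-1]
    - [0,0,1,0,0,0,-1]
    - [0,0,0.05,0,0,0,-1]
    - [0,0,0,0,0,0,-1]

```text
t: 6.0
tool_pos: [0.5135, 0.1372, 0.0671]
tool_rot: [-0.266, -3.129, 0.0]
contact_force: [0.5, 0.5, 0.0]
opening: -0.0002
grip_force: 0.0
```

Request:
jog_arm:
  plan:
    - [-0.1,0.25,0,0,0,0,-1]
    - [0,0.2,0,0,0,0,-1]
    - [0,0,0,0,0,0,-1]

```text
t: 6.3
tool_pos: [0.518, 0.146, 0.0687]
tool_rot: [0.265, 3.128, 0.0]
contact_force: [0.5, -2.1, 1.7]
opening: 0.0002
grip_force: 0.8
```

Request:
jog_arm:
  plan:
    - [0.05,0.22,0,0,0,0.13,-1]
    - [0.05,0.22,0,0,0,0.13,-1]
    - [0.05,0.22,0,0,0,0.13,-1]
    - [0.05,0.22,0,0,0,0.13,-1]
    - [0,0,0,0,0,0,-1]

```text
t: 6.8
tool_pos: [0.5189, 0.1637, 0.068]
tool_rot: [0.894, 3.011, 0.0]
contact_force: [-1.6, -0.8, 2.2]
opening: -0.0001
grip_force: 1.2
```

Run:
```python
from m import *
o=ctrl.get_obs()
Rt=R.from_rotvec(o["tool_rot"]).as_matrix()
print(o["tool_pos"],Rt.T@(o["tool_pos"]-np.array([.561,.1515,.09])),Rt.T@o["contact_force"],np.degrees(np.arctan2(Rt[1,0],Rt[0,0])))
p,d=ctrl.get_image("side");t,_=ctrl.get_image("top");w,_=ctrl.get_image("wrist")
cv2.imwrite("pics/c3.png",np.hstack([cv2.resize(p[230:335,205:345],None,fx=2.6667,fy=2.6667)[:280],w[200:480,120:520]])[:,:,::-1])
```

```text
[0.51890778 0.16373776 0.06801053] [ 0.04196471 -0.01271489  0.02196246] [ 0.90356845 -1.58293877 -2.21651953] 146.93320884103207
```

View pics/c3.png

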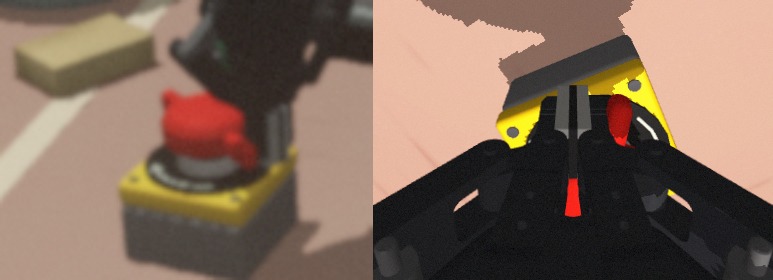

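The head is turning with the finger, about 23° so far, and rising. I'll carry on.

Request:
jog_arm:
  plan:
    - [0.05,0.22,0,0,0,0.13,-1]
    - [0.05,0.22,0,0,0,0.13,-1]
    - [0.05,0.22,0,0,0,0.13,-1]
    - [0.05,0.2,0,0,0,0.12,-1]
    - [0,0,0,0,0,0,-1]

```text
t: 7.45
tool_pos: [0.5236, 0.177, 0.0669]
tool_rot: [-1.473, -2.768, 0.015]
contact_force: [-15.0, -10.8, 12.4]
opening: -0.0001
grip_force: 9.0
```

Request:
jog_arm:
  plan:
    - [0,0.06,0,0,0,0,-1]
    - [0,0.06,0,0,0,0,-1]
    - [0,0,0,0,0,0,-1]

```text
t: 7.75
tool_pos: [0.5242, 0.1775, 0.0668]
tool_rot: [-1.47, -2.766, 0.02]
contact_force: [-20.2, -12.2, 16.0]
opening: -0.0001
grip_force: 11.8
```

Request:
jog_arm:
  plan:
    - [0,0,-0.1,0,0,0,-1]
    - [0,0,-0.1,0,0,0,-1]
    - [0,0,0,0,0,0,-1]

```text
t: 8.05
tool_pos: [0.5236, 0.1768, 0.0678]
tool_rot: [-1.47, -2.766, 0.021]
contact_force: [-11.0, -12.1, 0.8]
opening: -0.0
grip_force: 8.0
```

Run:
```python
from m import *
o=ctrl.get_obs()
Rt=R.from_rotvec(o["tool_rot"]).as_matrix()
print(o["contact_force"],Rt.T@(o["tool_pos"]-np.array([.561,.1515,.09])),Rt.T@o["contact_force"],np.degrees(np.arctan2(Rt[1,0],Rt[0,0])))
p,d=ctrl.get_image("side");c=cam("side");m=red(p);m[:,:225]=0;m[:,330:]=0;m[:245]=0;m[310:]=0
v,u=np.nonzero(m);P=bydepth(c,np.c_[u,v],d[v,u]);print("z now",np.percentile(P[:,2],[50,95,99]))
for k in(2,1):
    q=cv2.imread(f"pics/side{k}.png")[:,:,::-1].copy();dd=np.load(f"side{k}d.npy");mm=red(q);mm[:,:225]=0;mm[:,330:]=0;mm[:245]=0;mm[310:]=0
    v,u=np.nonzero(mm);P=bydepth(c,np.c_[u,v],dd[v,u]);print("z",k,np.percentile(P[:,2],[50,95,99]),v.min())
v,u=np.nonzero(m);print(v.min())
```

```text
[-10.96967489 -12.12967599   0.82096803] [ 0.04185037 -0.01652996  0.02256184] [ -3.9159042  -15.88933118  -0.57588555] 124.01713130326472
z now [0.09309108 0.09873404 0.09880879]
z 2 [0.08837165 0.0919309  0.09243165] 270
z 1 [0.09714576 0.09975373 0.1003085 ] 266
268
```

Run:
```python
from m import *
o=ctrl.get_obs();p,d=ctrl.get_image("side");t,_=ctrl.get_image("top");w,_=ctrl.get_image("wrist")
f=lambda a:cv2.resize(a,(390,300),interpolation=2)
cv2.imwrite("pics/c4.png",np.vstack([np.hstack([f(p[230:320,210:327]),f(t[195:285,180:297])]),np.hstack([f(w[180:420,160:472]),f(w)])])[:,:,::-1])
```

```text
(no output)
```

View pics/c4.png

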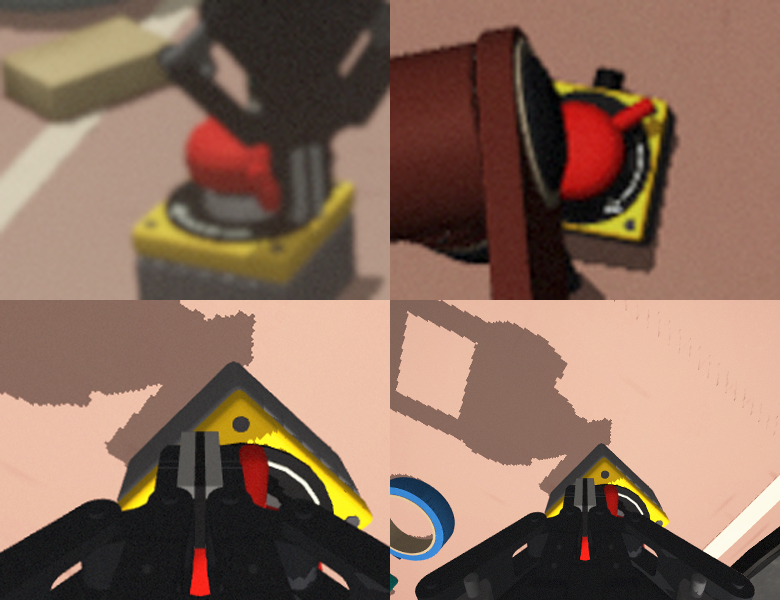

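The top crop shows the far wing at (635,113) turned to roughly 45°, with the finger against the near wing. I'll measure the angle before letting go.

Run:
```python
from m import *
c=cam("top")
t,_=ctrl.get_image("top");t0=cv2.imread("pics/top1.png")[:,:,::-1].copy()
A=np.array([.561,.1515])
for im in(t0,t):
    m=red(im);v,u=np.nonzero(m);k=(u>200)&(u<280)&(v>200)&(v<290)
    for z in(.09,):
        P=onplane(c,np.c_[u[k],v[k]],z)[:,:2]-A;r=np.hypot(*P.T)
        q=P[(r>.034)&(r<.056)&(P[:,0]>.005)];print(z,len(q),q.mean(0),np.degrees(np.arctan2(*q.mean(0)[::-1])),np.hypot(*q.mean(0)))
```

```text
0.09 38 [ 0.04135686 -0.00757196] -10.375278531132313 0.04204431188671913
0.09 38 [ 0.02236557 -0.0349081 ] -57.35236519853882 0.04145834454903653
```

The wing has turned 47° ± 2°, so it is at the stop. Backing off and up.

Request:
jog_arm:
  plan:
    - [0.3,-0.9,0,0,0,0,-1]
    - [0.5,-1,0,0,0,0,-1]
    - [0,0,-1,0,0,0,-1]
    - [0,0,-1,0,0,0,-1]
    - [0,0,-1,0,0,0,-1]
    - [0,0,-1,0,0,0,-1]
    - [0,0,-1,0,0,0,-1]
    - [0,0,0,0,0,0,-1]

```text
t: 9.1
tool_pos: [0.4908, 0.1729, 0.1749]
tool_rot: [1.472, 2.769, 0.008]
contact_force: [-0.1, 0.7, 0.7]
opening: 0.0001
grip_force: 0.0
```

Run:
```python
from m import *
o=ctrl.get_obs();print(o["tool_pos"],o["tool_rot"],o["contact_force"])
Rt=R.from_rotvec(o["tool_rot"]).as_matrix();print(Rt[:,:2])
print("to start",Rt.T@(np.array([.518,-.1604,.15])-o["tool_pos"])/.02)
p,d=ctrl.get_image("side");c=cam("side");m=red(p);m[:,:225]=0;m[:,330:]=0;m[:245]=0;m[310:]=0
v,u=np.nonzero(m);P=bydepth(c,np.c_[u,v],d[v,u]);print("z now",np.percentile(P[:,2],[50,95,99]),v.min())
cv2.imwrite("pics/c5.png",cv2.resize(p[150:330,200:440],None,fx=3,fy=3)[:,:,::-1])
```

```text
[0.4908066  0.17289111 0.17485349] [1.4724536  2.7691055  0.00806053] [-0.05092611  0.72206786  0.72223538]
[[-0.55914081  0.82904212]
 [ 0.82906953  0.55914182]
 [-0.00229464  0.00704184]]
to start [-14.5734706   -8.19937705   1.21840995]
z now [0.09713924 0.1002992  0.31039647] 266
```

View pics/c5.png

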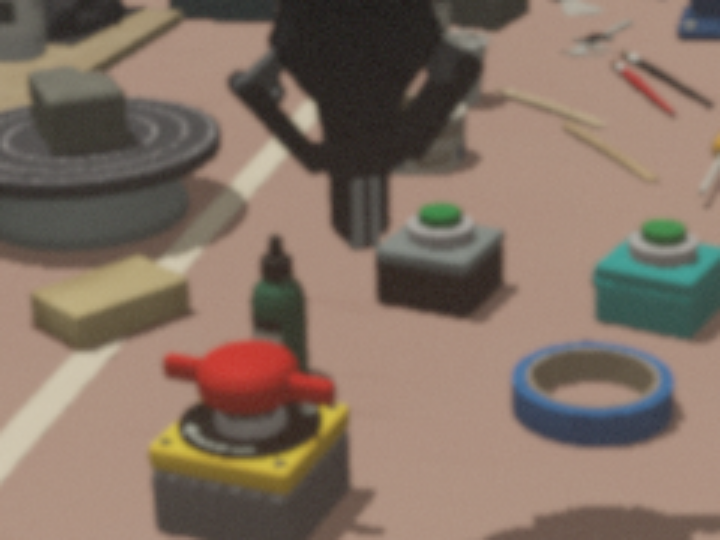

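The stop is back up and at its rest angle: red top at row 266, the same as at the start. Nothing else has moved. On to the start button.

Request:
jog_arm:
  plan:
    - [-0.97,-0.55,0,0,0,0,-1]
    - [-0.97,-0.55,0,0,0,0,-1]
    - [-0.97,-0.55,0,0,0,0,-1]
    - [-0.97,-0.55,0,0,0,0,-1]
    - [-0.97,-0.55,0,0,0,0,-1]
    - [-0.97,-0.55,0,0,0,0,-1]
    - [-0.97,-0.55,0,0,0,0,-1]
    - [-0.97,-0.55,0,0,0,0,-1]

```text
t: 9.95
tool_pos: [0.5014, -0.0063, 0.1693]
tool_rot: [-1.474, -2.771, 0.001]
contact_force: [-0.4, 0.5, -0.7]
opening: 0.0
grip_force: 0.0
```

Request:
jog_arm:
  plan:
    - [-0.97,-0.55,0,0,0,0,-1]
    - [-0.97,-0.55,0,0,0,0,-1]
    - [-0.97,-0.55,0,0,0,0,-1]
    - [-0.97,-0.55,0,0,0,0,-1]
    - [0,0,0,0,0,0,-1]

```text
t: 10.45
tool_pos: [0.5084, -0.0962, 0.1695]
tool_rot: [-1.479, -2.769, 0.001]
contact_force: [-0.5, -0.0, -0.5]
opening: 0.0001
grip_force: 0.0
```

Run:
```python
from m import *
o=ctrl.get_obs();p,d=ctrl.get_image("wrist");c=cam("wrist",o);print(o["tool_pos"])
h=cv2.cvtColor(p,cv2.COLOR_RGB2HSV)
g=((h[...,0]>50)&(h[...,0]<75)&(h[...,1]>120)&(h[...,2]>60)).astype(np.uint8)
n,l,s,ce=cv2.connectedComponentsWithStats(g)
for i in range(1,n):
  if s[i,4]>150:
    v,u=np.nonzero(l==i);print(s[i],ce[i],onplane(c,[ce[i]],.067),np.median(bydepth(c,np.c_[u,v],d[v,u]),0))
Rt=R.from_rotvec(o["tool_rot"]).as_matrix()
print("to start",Rt.T@(np.array([.518,-.1604,.07])-o["tool_pos"])/.02)
```

```text
[ 0.50839863 -0.09616423  0.16945675]
[  89  169   45   42 1397] [109.66571224 189.32712956] [[ 0.36263217 -0.15320291  0.067     ]] [ 0.36243392 -0.15342951  0.06675604]
[268 281  37  38 810] [283.1962963  296.54691358] [[ 0.51374301 -0.15654665  0.067     ]] [ 0.51371744 -0.15577054  0.06657933]
to start [-2.94385134 -1.38037163  4.97025902]
```

Request:
jog_arm:
  plan:
    - [-1,-0.5,0,0,0,0,-1]
    - [-1,-0.5,0,0,0,0,-1]
    - [-0.9,-0.4,0.5,0,0,0,-1]
    - [0,0,1,0,0,0,-1]
    - [0,0,1,0,0,0,-1]
    - [0,0,1,0,0,0,-1]
    - [0,0,1,0,0,0,-1]
    - [0,0,0.2,0,0,0,-1]

```text
t: 11.3
tool_pos: [0.5158, -0.1561, 0.0735]
tool_rot: [-1.472, -2.768, -0.0]
contact_force: [-0.6, 0.2, -0.0]
opening: 0.0001
grip_force: 0.0
```

Request:
jog_arm:
  plan:
    - [0,0,0.1,0,0,0,-1]
    - [0,0,0.15,0,0,0,-1]
    - [0,0,0.15,0,0,0,-1]
    - [0,0,0.15,0,0,0,-1]
    - [0,0,0,0,0,0,-1]

```text
t: 11.8
tool_pos: [0.5186, -0.1584, 0.0667]
tool_rot: [1.476, 2.772, 0.0]
contact_force: [-0.3, 0.4, 1.5]
opening: 0.0001
grip_force: 0.8
```

Request:
jog_arm:
  plan:
    - [0,0,0.15,0,0,0,-1]
    - [0,0,0.15,0,0,0,-1]
    - [0,0,0,0,0,0,-1]

```text
t: 12.1
tool_pos: [0.5188, -0.1585, 0.0611]
tool_rot: [1.476, 2.772, 0.0]
contact_force: [-0.7, 1.6, 5.1]
opening: -0.0003
grip_force: 2.4
```

Request:
jog_arm:
  plan:
    - [0,0,0.1,0,0,0,-1]
    - [0,0,0,0,0,0,-1]

```text
t: 12.3
tool_pos: [0.5189, -0.1586, 0.0609]
tool_rot: [1.476, 2.773, 0.0]
contact_force: [-5.5, 3.2, 15.4]
opening: 0.0005
grip_force: 7.6
```

The button is firmly bottomed, so I'll release and retreat.

Request:
jog_arm:
  plan:
    - [0,0,-0.5,0,0,0,-1]
    - [0,0,-1,0,0,0,-1]
    - [0,0,-1,0,0,0,-1]
    - [0,0,-1,0,0,0,-1]
    - [0,0,-1,0,0,0,-1]
    - [0,0,-1,0,0,0,-1]
    - [0,0,0,0,0,0,-1]
    - [0,0,0,0,0,0,-1]

```text
t: 13.1
tool_pos: [0.518, -0.1583, 0.1678]
tool_rot: [-1.476, -2.773, 0.0]
contact_force: [-0.3, 0.1, 0.1]
opening: 0.0
grip_force: 0.0
```

Run:
```python
from m import *
o=ctrl.get_obs();print(o["tool_pos"],o["contact_force"])
p,d=ctrl.get_image("side");c=cam("side");m=red(p);m[:,:225]=0;m[:,330:]=0;m[:245]=0;m[310:]=0
v,u=np.nonzero(m);P=bydepth(c,np.c_[u,v],d[v,u]);print("stop z",np.percentile(P[:,2],[50,95]),v.min())
h=cv2.cvtColor(p,cv2.COLOR_RGB2HSV);h0=cv2.cvtColor(cv2.imread("pics/side1.png")[:,:,::-1].copy(),cv2.COLOR_RGB2HSV)
for x in(h0,h):
  g=(x[200:250,320:375,0]>50)&(x[200:250,320:375,0]<75)&(x[200:250,320:375,1]>100);v,u=np.nonzero(g);print("btn",len(v),v.min(),v.max())
ctrl.finish_job()
```

```text
[ 0.51801355 -0.15829246  0.16778576] [-0.25793224  0.13379054  0.05993334]
stop z [0.09682954 0.09976383] 266
btn 47 19 23
btn 50 19 23
the job is handed in; nothing more can be done
```

I pressed the stop fully in, turned it clockwise to its end stop so it came back up, then pressed and released the green start button; the job was handed in at about 13 s with the arm clear of everything.

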